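Make up the steriliser load on the spring scale

ROBOT

A 6-joint arm with a two-finger parallel gripper is mounted at the origin on the work surface. World frame = base frame: x ahead of the robot, y to its left, z up, the work surface at z = 0. Lengths are in m, angles in rad, forces in N, time in s.
With the tool pointing down it reaches from about 0.25 to 0.85 m from the base axis. Payload 12.5 kg.
Tool frame: the origin (TCP) lies midway between the tips of the shut fingers; the grasp point (between the pads) lies robot.grasp_offset behind it (robot.grasp_offset is the distance from the TCP to the grasp point, in m); z points along the fingers, y is the line along which they close (so a half turn about z gives the same grasp; the last joint's range is limited). The gripper opens to 93 mm and grips with 3 to 60 N. Pads are 15 mm wide; open, the fingers measure 128 mm over their backs; the gripper's body (75 mm by 188 mm) begins 65 mm behind the grasp point.
Start: joints at [-1.43, 0.351, 1.652, -0, 1.139, -0.085], TCP at [0.123, -0.536, 0.219] pointing down, gripper open.
Joint ranges: [-2.75, 2.75], [-0.79, 2.1], [0.01, 2.65], [-1.57, 4.71], [0.07, 3.14], [-2.87, 2.87]. Speed limits (rad/s): [2.22, 2.22, 2.79, 3.14, 3.14, 3.14].

INTERFACE

Orientations are given as a unit quaternion [x, y, z, w].
In Python, from cell import robot, snapshot, recognise, cut_out, landmark_of gives the robot as it stands.
- The arm moves only by the shell command python3 -m pendant 'ROWS'. ROWS is JSON, one flat list of numbers, 7 for each row, row after row: the turn, a rotation vector about the tool's x, y, z in degrees, then the shift along the tool's x, y, z in mm, then the opening, from -1 (shut) to 1 (fully open). In form: [ax, ay, az, tx, ty, tz, gripper, ax, ay, az, tx, ty, tz, gripper, ...]. A call has 1 to 8 rows; each row shifts and turns the commanded pose from where the row before left it, along the tool's axes as they then stand; what a row does not reach is not made up. A row lasts 1/10 s, in which the tool goes at most 50 mm and 8.59 degrees, less where a joint would pass 70% of its speed; a pose out of reach is approached as far as the arm can. A call is refused whole if a number of a shift passes 50 or a number of a turn 8.59, either way. A call with a gripper value outside its range is refused whole. The fingers move at their own pace and stop on an object; the grip force is fixed at half the most. Time passes only in rows, so rows that do not move let the fingers close. It gives the time, the measured TCP pose, the force, the opening and the grip force at its end, in the units of the state.
- robot.read_state(): the state, without advancing time (a new reading comes with each control period).
- snapshot(name): name is "scene" or "top" or "wrist"; returns a dict with "img" (480x640x3 uint8, red, green, blue), "fx", "fy", "cx", "cy" (pixels), "k1" (the pictures are not rectified: a ray, as slopes to the right and down, at radius r is drawn at 1 + k1 r^2 times it, then the intrinsics apply), "extrinsics" (4x4, takes a point from world to camera coordinates); the wrist camera has in their place "hand_eye" (4x4, takes a point from camera to tool coordinates, whose origin is the TCP and whose axes are the flange's). Camera axes: x right, y up, looking along -z (the intrinsics and any distortion apply to the point x, -y, -z); pixel columns grow to the right and rows downward; lengths in m; the calibration is good to about 2 mm. A picture is of the moment at which its call begins: read the wrist's pose just before it. There is no depth.
- robot.sign_off(): hands the job in; it is judged then, once.
Trained networks look in a picture, given as the dict that the camera call returned (one of the last four; its "shot" number tells which), for a name from the list of things; names that differ only in an ending like _2 or _b are one class to them, and where a whole thing is asked for, a point or a joint stands for the part that bears it (a point fixed in the world has none). Each returns a list of dicts, best first, with "conf" (0 to 1); they miss things now and then, are a little off and sometimes report something else, mostly with a low value. They report only what shows in the picture. A call takes as long as a camera call. They do not tell look-alikes from the thing itself.
- recognise(name, picture): "location" ([column, row] as shares, 0 to 1, of the picture: columns of its width, rows of its height, amid what is visible of it).
- cut_out(name, picture): "mask" (480x640 bool, what is visible of it) and "location" ([column, row] as shares, 0 to 1, of the picture: columns of its width, rows of its height, amid what is visible of it).
- landmark_of(name, picture): "location" ([column, row] as shares, 0 to 1, of the picture: columns of its width, rows of its height: a listed point, or the origin of a listed thing).
The state is a dict: "time_s": time; "joint_pos": joint angles; "joint_velocities": joint speeds; "effort": joint torques, N m; "ee_pos": TCP position; "eef_rot": TCP orientation; "wrist_force": force on the tool from outside, world axes, zero at the start; "torque": the same for the moment, N m; "width": finger opening in m; "gripper_force": force on a finger pad.
Only numpy, scipy, OpenCV 4.12 (cv2) and the standard library are available. Lean on these libraries where they do the work, as an engineer would, in place of code of your own. Each camera call takes 0.05 s, during which the arm holds its last target. There are 200 camera calls.

TASK

Make up a load for the steriliser: take steel instrument boxes from the sloping rack and set them gently, lying flat on their undersides, on the raised pan of the spring scale until its pointer comes to rest between the two arms of the dark fork on the scale's mast. Boxes that are not needed stay on, or go back to, the rack; do not drop boxes onto the pan, do not push the pan down to its stop, and leave the blue cups and the bottle alone.

Things in the scene. Friction and masses are not known exactly. Their poses are not given: they have to be found in the camera images.
- deep_a: One of two identical deep boxes: closed stainless steel box, 80 mm long (x) by 40 mm wide (y) by 40 mm high (z), flat lid, about 300 g; it sinks the pan about 24 mm. Origin at the centre of its underside, z out of its lid. It starts on the sloping rack, its length up the slope, so that its z leans 35 degrees towards the robot; its place among the four varies.
- deep_b: One of two identical deep boxes: closed stainless steel box, 80 mm long (x) by 40 mm wide (y) by 40 mm high (z), flat lid, about 300 g; it sinks the pan about 24 mm. Origin at the centre of its underside, z out of its lid. It starts on the sloping rack, its length up the slope, so that its z leans 35 degrees towards the robot; its place among the four varies.
- shallow_a: One of two identical shallow boxes: closed stainless steel box, 80 mm long (x) by 40 mm wide (y) by 20 mm high (z), flat lid, about 150 g; it sinks the pan about 12 mm. Origin at the centre of its underside, z out of its lid. It starts on the sloping rack, its length up the slope, so that its z leans 35 degrees towards the robot; its place among the four varies.
- shallow_b: One of two identical shallow boxes: closed stainless steel box, 80 mm long (x) by 40 mm wide (y) by 20 mm high (z), flat lid, about 150 g; it sinks the pan about 12 mm. Origin at the centre of its underside, z out of its lid. It starts on the sloping rack, its length up the slope, so that its z leans 35 degrees towards the robot; its place among the four varies.
- rack: Fixed metal rack left or right of the scale: a board 320 mm wide (y) sloping down at 35 degrees to the robot's side (-x), where a 12 mm lip stops the boxes, four abreast 76 mm apart. A 12 mm thick rail along y passes over them, its axis 185 mm up and 14 mm to -x of the origin: no room for a gripper straight above. Origin on the table; board surface 62 mm above it.
- pan_top (a point): Centre of the top of the scale's pan: a level steel plate without rim, 70 mm (x) by 200 mm (y), 5 mm thick, that slides straight down on a spring. Two boxes fit end to end along y; boxes can be stacked. Empty, it is 140 mm above the table. The white scale base under it (110 x 200 mm, 45 mm high) is fixed.
- pan (a joint): How far the pan has sunk, in m: 0 empty, growing downwards, lower stop at 0.085. About 8 mm per 100 g, wherever on the pan the load lies.
- pointer (a point): Middle of the tip of the pan's pointer, a dark steel blade 4 mm thick that sticks out of the pan's +y end, 138 mm from the pan's centre; it sinks with the pan.
- index: Fixed dark fork at the scale's +y end: two level arms, one above the other, 20 mm apart inside, above and below the pointer's target height, which varies. Origin midway between the arms; the pointer's tip passes through it as the pan sinks. The white mast on its -x side is 46 mm wide, its top 165 mm above the table.
- cup_a: Blue plastic cup, 68 mm across, 70 mm high, loose; origin at the centre of its foot. Not to be disturbed.
- cup_b: Second blue plastic cup, the same as cup_a. Not to be disturbed.
- bottle: White bottle, 60 mm across, 150 mm high, loose; origin at the centre of its foot. Not to be disturbed.
Mind the look-alikes: they are no part of the job. Leave any orange look-alike of the deep_a alone.

How it is judged:
By the outcome, as a careful person would: the job done as asked, in the order asked, and still so for the second after the job is handed in, with the robot touching nothing.
It also fails if it takes over 64 s, if anything falls off the work surface, if the arm or the gripper's body presses on something with over 40 N, if the wrist force passes 120 N, or if a joint passes its speed limit or range.

## Working session

There is one attempt and no reset: what is moved stays moved. The work goes in short steps, Python scripts to look and compute and a shell command to move; the robot and the scene stay as the last step left them, time stands still between calls to the robot, and variables do not carry over. Pictures are saved under pics/ and viewed, at most 10 in all, crops included, and the job is handed in when it is done.

```bash
ls; mkdir -p pics; cat > h.py <<'E'
import numpy as np, cv2
from scipy.spatial.transform import Rotation as R
from cell import robot, snapshot, recognise, cut_out, landmark_of
def ray(p,uv,T=None):
    """uv pixel -> (origin, dir) world; T: tool pose 4x4 for wrist"""
    d=np.array([(uv[0]-p['cx'])/p['fx'],(uv[1]-p['cy'])/p['fy']]); s=d.copy()
    for _ in range(20): s=d/(1+p['k1']*(s@s))
    c=np.array([s[0],-s[1],-1.])
    M=T@p['hand_eye'] if 'hand_eye' in p else np.linalg.inv(p['extrinsics'])
    v=M[:3,:3]@c
    return M[:3,3],v/np.linalg.norm(v)
def tri(rs):
    A=sum(np.eye(3)-np.outer(d,d) for o,d in rs); b=sum((np.eye(3)-np.outer(d,d))@o for o,d in rs)
    x=np.linalg.solve(A,b); return x,max(np.linalg.norm((np.eye(3)-np.outer(d,d))@(x-o)) for o,d in rs)
def proj(p,X,T=None):
    M=np.linalg.inv(T@p['hand_eye']) if 'hand_eye' in p else p['extrinsics']
    c=M[:3,:3]@np.asarray(X)+M[:3,3]; s=np.array([c[0],-c[1]])/-c[2]; s=s*(1+p['k1']*(s@s))
    return np.array([p['fx']*s[0]+p['cx'],p['fy']*s[1]+p['cy']])
def onz(r,z): o,d=r; return o+d*(z-o[2])/d[2]
def tool():
    s=robot.read_state(); T=np.eye(4); T[:3,:3]=R.from_quat(s['eef_rot']).as_matrix(); T[:3,3]=s['ee_pos']; return T
def px(l): return np.array(l['location'])*[640,480]
def save(n,img): cv2.imwrite('pics/'+n+'.png',np.ascontiguousarray(img[...,::-1]))
E
python3 - <<'E'
from h import *
np.set_printoptions(precision=3,suppress=True)
print(robot.grasp_offset,robot.read_state())
P={n:snapshot(n) for n in('scene','top')}
for n in P: save(n,P[n]['img']); print(n,P[n]['k1'],np.linalg.inv(P[n]['extrinsics'])[:3,3])
for t in ['deep_a','shallow_a','rack','pan_top','pointer','index','cup_a','bottle']:
    for n in P:
        print(t,n,[(px(l).round(1).tolist(),round(l['conf'],2)) for l in landmark_of(t,P[n])])
E
```

```text
pics
0.0188 {'time_s': 0.0, 'joint_pos': array([-1.43 ,  0.351,  1.652, -0.   ,  1.139, -0.085]), 'joint_velocities': array([ 0.   , -0.001,  0.   ,  0.001,  0.   ,  0.001]), 'effort': array([  0.   , -49.732, -28.525,   0.07 ,   0.026,  -0.   ]), 'ee_pos': array([ 0.123, -0.536,  0.218]), 'eef_rot': array([ 0.994,  0.113, -0.   , -0.001]), 'wrist_force': array([-0.257,  1.096,  0.025]), 'torque': array([ 0.009,  0.017, -0.022]), 'gripper_force': 0.0, 'width': 0.09290274321844319}
scene -0.028489536622243912 [1.442 0.009 0.782]
top -0.006159327865832233 [0.322 0.034 1.473]
deep_a scene [([181.8, 225.4], 0.86), ([112.5, 271.5], 0.85), ([111.3, 311.3], 0.83), ([165.2, 255.9], 0.66), ([195.1, 309.1], 0.66), ([452.4, 191.5], 0.62), ([194.2, 249.5], 0.61), ([224.4, 238.8], 0.48)]
deep_a top [([495.4, 272.0], 0.91), ([446.8, 330.0], 0.75), ([478.9, 220.6], 0.67), ([412.3, 217.2], 0.64), ([418.4, 263.7], 0.63), ([450.1, 254.9], 0.62)]
shallow_a scene [([257.0, 241.4], 0.6), ([229.0, 242.3], 0.44)]
shallow_a top [([388.1, 264.8], 0.87), ([361.5, 270.1], 0.8)]
rack scene []
rack top [([398.1, 263.6], 0.87)]
pan_top scene [([397.0, 195.8], 0.81)]
pan_top top [([225.4, 269.0], 0.65)]
pointer scene [([453.7, 187.5], 0.97)]
pointer top []
index scene [([446.7, 205.6], 0.72), ([255.5, 325.7], 0.4), ([506.8, 261.4], 0.29)]
index top [([171.8, 281.8], 0.63), ([359.4, 194.2], 0.48), ([418.0, 259.7], 0.33)]
cup_a scene [([346.7, 316.1], 0.61), ([254.9, 327.4], 0.55)]
cup_a top [([291.8, 194.4], 0.82), ([360.1, 192.5], 0.62)]
bottle scene [([504.2, 262.3], 0.74)]
bottle top [([139.7, 244.9], 0.7)]
```

View pics/scene.png

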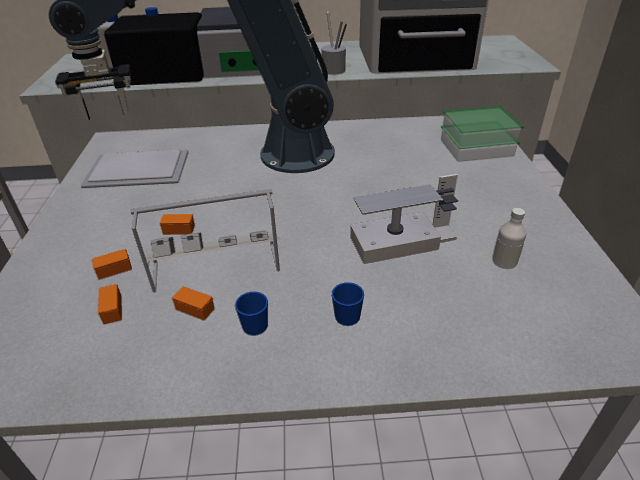

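View pics/top.png

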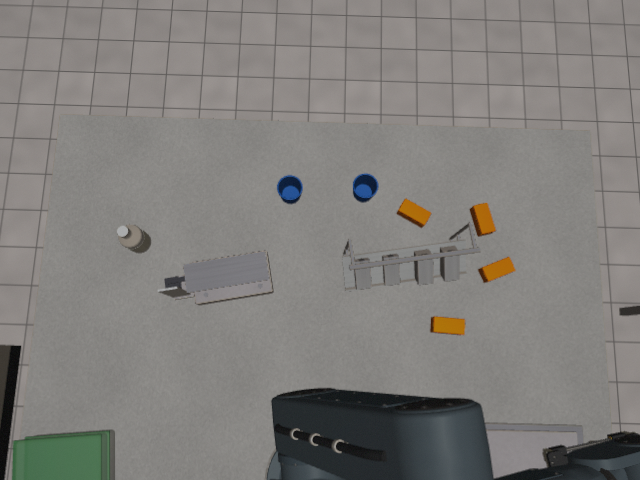

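Scene: four orange look-alikes lie on the table at (178,224), (112,264), (110,303) and (193,302). The four steel boxes are on the rack at (162,246), (191,242), (228,240) and (259,236). Scale is at (397,200), with the fork at (447,203). Top: steel boxes are at columns 363, 391, 424 and 450, row ~267, and the pan is at (225,270). I'll enlarge the rack and fork next.

```bash
python3 - <<'E'
from h import *
np.set_printoptions(precision=3,suppress=True)
s=snapshot('scene');t=snapshot('top')
a=cv2.resize(t['img'][210:310,335:485],(800,533),interpolation=cv2.INTER_CUBIC)[:, :]
b=cv2.resize(s['img'][165:245,400:480],(400,400),interpolation=cv2.INTER_CUBIC)
c=cv2.resize(s['img'][185:285,125:285],(400,250),interpolation=cv2.INTER_CUBIC)
a=cv2.resize(a,(400,267)); a2=np.zeros((600,800,3),np.uint8)
a2[:400,400:]=b; a2[:267,:400]=a; a2[300:550,:400]=c
save('crop1',a2)
for n in ['pan_top','pointer','index','cup_a','bottle']:
    S=landmark_of(n,s);Tt=landmark_of(n,t)
    if S and Tt:
        x,e=tri([ray(s,px(S[0])),ray(t,px(Tt[0]))]); print(n,px(S[0]),px(Tt[0]),x,e)
for n,z in [('pan_top',.14)]:
    print(onz(ray(s,px(landmark_of(n,s)[0])),z))
for cam,p in(('scene',s),('top',t)):
  for n in('deep_a','shallow_a','pan_top','rack','index'):
    print(cam,n,[(px(l).round(1).tolist(),round(l['conf'],2),int(l['mask'].sum())) for l in cut_out(n,p)])
print(ray(s,(0,0))[0])
E
```

```text
pan_top [394.368 196.992] [227.328 269.904] [0.501 0.228 0.145] 0.0014804852300716348
pointer [450.304 187.92 ] [167.488 277.488] [0.478 0.368 0.148] 0.002272194720400281
index [447.616 204.48 ] [169.92  280.176] [0.477 0.372 0.099] 0.004792363555817182
cup_a [345.472 317.616] [288.512 191.184] [0.742 0.092 0.004] 0.0035790752685619606
bottle [506.432 261.216] [419.904 261.888] [0.687 0.068 0.279] 0.3245544390276579
[0.494 0.228 0.14 ]
scene deep_a [([109.5, 304.8], 0.86, 764), ([161.8, 249.3], 0.82, 393), ([112.3, 266.9], 0.79, 771), ([192.8, 239.3], 0.55, 367), ([510.3, 241.3], 0.55, 1390)]
scene shallow_a [([226.4, 239.0], 0.7, 167), ([257.2, 235.5], 0.61, 164)]
scene pan_top [([396.6, 197.8], 0.84, 1710)]
scene rack [([208.5, 242.9], 0.74, 2362)]
scene index [([449.8, 204.6], 0.8, 218)]
top deep_a [([494.8, 269.8], 0.9, 470), ([485.8, 221.4], 0.77, 578), ([424.8, 267.8], 0.72, 534), ([450.2, 327.6], 0.67, 557), ([414.6, 213.9], 0.58, 530), ([449.0, 261.6], 0.57, 551)]
top shallow_a [([390.4, 271.8], 0.95, 421), ([361.6, 277.0], 0.75, 406)]
top pan_top [([225.0, 272.0], 0.63, 2472), ([403.4, 255.9], 0.47, 2472)]
top rack [([404.1, 256.9], 0.85, 2908)]
top index [([172.9, 284.2], 0.57, 56)]
[1.442 0.009 0.782]
```

View pics/crop1.png

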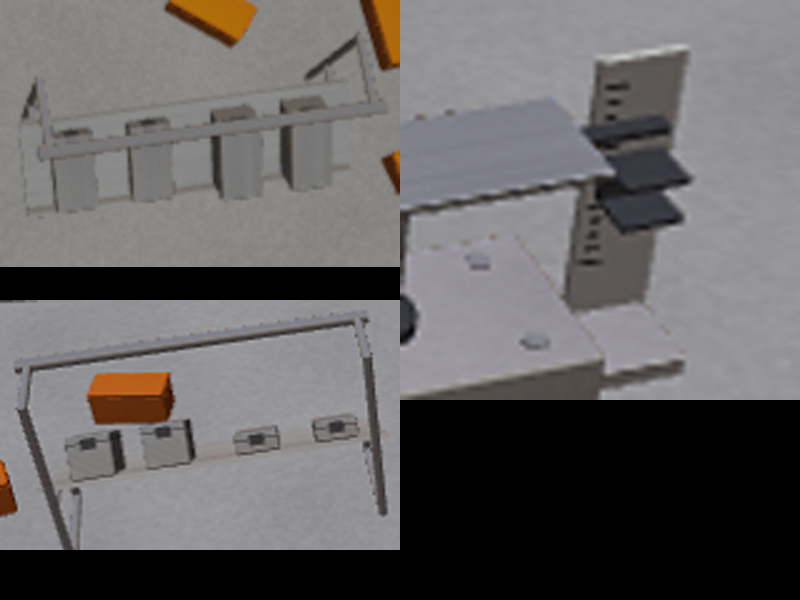

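Crop: order from -y to +y is deep (161,249), deep (193,241), shallow (227,239), shallow (258,235). All four are steel and under the rail; the orange ones are look-alikes on the table. The pointer blade sits just above the upper fork arm, with the arms at scene (449.6,199) and (448,206.5). Now I'll work out the height geometry.

```bash
python3 - <<'E'
from h import *
np.set_printoptions(precision=4,suppress=True)
s=snapshot('scene');t=snapshot('top')
f=lambda *c:np.array([400+(c[0]-400)/5,165+c[1]/5])
g=lambda *c:np.array([335+c[0]/400*150,210+c[1]/267*100])
for z in(.165,.1375,.12,.11,.1,.095,.09,.08,.07): 
  p=proj(s,[.478,.366,z]); print(z,p,((p-[400,165])*5+[400,0]))
# pan from masks: corners via minAreaRect in top at z=.14
for n in ('pan_top',):
  m=cut_out(n,t)[0]['mask'].astype(np.uint8)
  c=cv2.findContours(m,0,2)[0]; c=max(c,key=cv2.contourArea); q=cv2.boxPoints(cv2.minAreaRect(c)); print(q)
  print([onz(ray(t,p),.14) for p in q])
  m=cut_out(n,s)[0]['mask'].astype(np.uint8)
  c=cv2.findContours(m,0,2)[0]; c=max(c,key=cv2.contourArea); q=cv2.approxPolyDP(c,4,True)[:,0]; print(q,[onz(ray(s,p),.14) for p in q])
# rail ends, triangulated from two views
h=lambda *c:np.array([125+c[0]/400*160,185+(c[1]-300)/250*100])
for a,b in(((15,365),(385,107)),((368,320),(40,152))): print('rail',tri([ray(s,h(*a)),ray(t,g(*b))]))
# box lid centres top-end corners in top view
for z in (.1,.13):
  for n in('deep_a','shallow_a'):
    for l in cut_out(n,t):
      p=px(l)
      if 350<p[0]<460 and 255<p[1]<290:
        c=cv2.findContours(l['mask'].astype(np.uint8),0,2)[0]; c=max(c,key=cv2.contourArea); r=cv2.minAreaRect(c)
        print(n,z,p.round(1),onz(ray(t,r[0]),z),r)
E
```

```text
0.165 [451.4014 181.5689] [657.0069  82.8447]
0.1375 [449.754  191.2827] [648.7699 131.4137]
0.12 [448.7285 197.3207] [643.6425 161.6035]
0.11 [448.1503 200.7222] [640.7515 178.6108]
0.1 [447.5777 204.0888] [637.8883 195.4439]
0.095 [447.2934 205.7592] [636.4671 203.7959]
0.09 [447.0105 207.4211] [635.0527 212.1054]
0.08 [446.4488 210.7195] [632.2441 228.5976]
0.07 [445.8924 213.9846] [629.4622 244.923 ]
[[164.4727 266.2044]
 [265.4088 250.0546]
 [270.2512 280.3198]
 [169.3151 296.4696]]
[array([0.5066, 0.3818, 0.14  ]), array([0.5533, 0.1403, 0.14  ]), array([0.4798, 0.1255, 0.14  ]), array([0.4342, 0.3645, 0.14  ])]
[[454 190]
 [436 190]
 [429 184]
 [354 200]
 [362 214]
 [390 210]
 [391 227]
 [398 229]
 [403 207]
 [438 201]
 [440 193]] [array([0.4771, 0.3763, 0.14  ]), array([0.4733, 0.3332, 0.14  ]), array([0.4451, 0.3228, 0.14  ]), array([0.4986, 0.131 , 0.14  ]), array([0.5565, 0.1427, 0.14  ]), array([0.5465, 0.2083, 0.14  ]), array([0.6103, 0.1995, 0.14  ]), array([0.6187, 0.2133, 0.14  ]), array([0.5372, 0.2401, 0.14  ]), array([0.5201, 0.3262, 0.14  ]), array([0.4871, 0.3394
[... 316 characters left out ...]
.0), (24.0, 20.0), 90.0)
shallow_a 0.1 [389.4 270.9] [ 0.5077 -0.1724  0.1   ] ((391.5, 274.5), (15.0, 21.0), 0.0)
shallow_a 0.1 [361.8 274.1] [ 0.4953 -0.0997  0.1   ] ((362.24114990234375, 278.63531494140625), (20.784751892089844, 16.949928283691406), 85.60128784179688)
deep_a 0.13 [448.1 264.2] [ 0.5213 -0.3096  0.13  ] ((449.5, 269.0), (24.0, 19.0), 90.0)
deep_a 0.13 [420.6 269.5] [ 0.512  -0.2447  0.13  ] ((423.0, 272.0), (24.0, 20.0), 90.0)
shallow_a 0.13 [389.4 270.9] [ 0.5037 -0.1679  0.13  ] ((391.5, 274.5), (15.0, 21.0), 0.0)
shallow_a 0.13 [361.8 274.1] [ 0.4915 -0.0967  0.13  ] ((362.24114990234375, 278.63531494140625), (20.784751892089844, 16.949928283691406), 85.60128784179688)
```

Pan centre is ≈ (0.50, 0.23, 0.14), yaw ≈ 10.5°. Rack yaw is ≈ 9°, and the rail height measures 0.18 (text says 0.185). The fork mid is ≈ 0.10, so the sink needed is ≈ 36 mm, which suggests deep + shallow (to be confirmed). Next I'll move to a tilted wrist view in front of the rack.

```bash
cat >> h.py <<'E'
def pose(p,yaw,tilt):
    """tool x along yaw, z down, leaning 'tilt' deg forwards (z towards +x')"""
    T=np.eye(4); T[:3,:3]=R.from_euler('ZYX',[yaw,-tilt,180],degrees=True).as_matrix(); T[:3,3]=p; return T
def plan(Tg,n,cur=None):
    """suggested n equal rows from the current pose"""
    C=tool() if cur is None else cur
    r=R.from_matrix(C[:3,:3].T@Tg[:3,:3]).as_rotvec(); 
    out=[];A=C.copy()
    for i in range(n):
        f=(i+1)/n; B=np.eye(4); B[:3,:3]=C[:3,:3]@R.from_rotvec(r*f).as_matrix(); B[:3,3]=C[:3,3]+(Tg[:3,3]-C[:3,3])*f
        sh=A[:3,:3].T@(B[:3,3]-A[:3,3])*1000
        out.append(np.r_[np.degrees(r)/n,sh].round(1)); A=B
    for o in out: print(o.tolist())
E
python3 - <<'E'
from h import *
np.set_printoptions(precision=3,suppress=True)
t=pose([.408,-.234,.267],9,35); print(t)
p=snapshot('wrist'); print(p['hand_eye'],p['fx'],p['k1'])
plan(t,10)
E
```

```text
[[ 0.809  0.156  0.567  0.408]
 [ 0.128 -0.988  0.09  -0.234]
 [ 0.574  0.    -0.819  0.267]
 [ 0.     0.     0.     1.   ]]
[[ 0.001  0.97   0.245  0.067]
 [ 1.    -0.001  0.001  0.   ]
 [ 0.001  0.245 -0.97  -0.167]
 [ 0.     0.     0.     1.   ]] 428.68604941339726 -0.07724039583405588
[-0.1, 3.5, 0.4, 34.5, -23.1, -4.8]
[-0.1, 3.5, 0.4, 34.6, -23.3, -2.8]
[-0.1, 3.5, 0.4, 34.6, -23.5, -0.7]
[-0.1, 3.5, 0.4, 34.4, -23.7, 1.3]
[-0.1, 3.5, 0.4, 34.1, -24.0, 3.4]
[-0.1, 3.5, 0.4, 33.6, -24.2, 5.4]
[-0.1, 3.5, 0.4, 33.1, -24.4, 7.4]
[-0.1, 3.5, 0.4, 32.4, -24.7, 9.3]
[-0.1, 3.5, 0.4, 31.6, -24.9, 11.2]
[-0.1, 3.5, 0.4, 30.7, -25.1, 13.1]
```

```bash
python3 -m pendant '[0,3.5,0.4,34.5,-23,-5,0.3, 0,3.5,0.4,34.5,-23,-3,0.3, 0,3.5,0.4,34.5,-23.5,-1,0.3, 0,3.5,0.4,34.5,-23.5,1,0.3, 0,3.5,0.4,34,-24,3.5,0.3]'; python3 -m pendant '[0,3.5,0.4,33.5,-24,5.5,0.3, 0,3.5,0.4,33,-24.5,7.5,0.3, 0,3.5,0.4,32.5,-24.5,9.5,0.3, 0,3.5,0.4,31.5,-25,11,0.3, 0,3.5,0.4,31,-25,13,0.3, 0,0,0,0,0,0,0.3]'
python3 - <<'E'
from h import *
np.set_printoptions(precision=3,suppress=True)
print(robot.read_state()['joint_pos'],robot.read_state()['width'])
T=tool(); w=snapshot('wrist'); save('w1',w['img']); print(T)
np.savez('w1.npz',T=T,img=w['img'])
for n in('deep_a','shallow_a'):
    for l in landmark_of(n,w): print('L',n,px(l).round(1),round(l['conf'],2))
    for l in cut_out(n,w):
        c=max(cv2.findContours(l['mask'].astype(np.uint8),0,2)[0],key=cv2.contourArea)
        print('C',n,px(l).round(1),round(l['conf'],2),cv2.approxPolyDP(c,6,True)[:,0].tolist())
E
```

```text
time_s: 3.0
ee_pos: [0.2666, -0.3846, 0.2447]
eef_rot: [0.984, 0.094, 0.152, -0.017]
wrist_force: [0.8, -0.1, 0.2]
width: 0.0614
gripper_force: 0.0
time_s: 3.6
ee_pos: [0.409, -0.2325, 0.2704]
eef_rot: [0.951, 0.074, 0.3, -0.035]
wrist_force: [0.3, 0.3, -0.4]
width: 0.0603
gripper_force: 0.0
[-0.934 -0.002  2.081  0.718  0.91   0.071] 0.0603468463102387
[[ 0.809  0.162  0.564  0.409]
 [ 0.121 -0.987  0.111 -0.232]
 [ 0.575 -0.021 -0.818  0.27 ]
 [ 0.     0.     0.     1.   ]]
L deep_a [374.9 133.6] 0.91
L deep_a [559.4 274.3] 0.88
L deep_a [424.2 397.3] 0.8
L deep_a [524.9 159.9] 0.77
L deep_a [442.5 222.9] 0.66
C deep_a [375.4 120. ] 0.95 [[341, 107], [341, 126], [362, 141], [410, 138], [414, 121], [362, 88]]
C deep_a [378.9 227. ] 0.81 [[357, 182], [357, 269], [399, 270], [402, 186]]
C deep_a [566.5 267.8] 0.69 [[602, 238], [530, 254], [518, 265], [529, 295], [612, 274]]
C deep_a [450.8 226.5] 0.64 [[429, 182], [424, 259], [431, 269], [469, 271], [477, 185]]
C deep_a [411.7 403.9] 0.59 [[438, 420], [424, 392], [384, 395], [384, 409]]
L shallow_a [291.7 224.6] 0.86
L shallow_a [219.4 226.5] 0.58
C shallow_a [274.8  57.8] 0.69 [[263, 24], [244, 37], [244, 54], [260, 93], [288, 98], [298, 86], [298, 38], [281, 24]]
C shallow_a [292.  224.7] 0.62 [[273, 185], [273, 264], [310, 265], [311, 185]]
C shallow_a [216.1 226.1] 0.61 [[194, 186], [198, 264], [238, 265], [236, 187]]
```

View pics/w1.png

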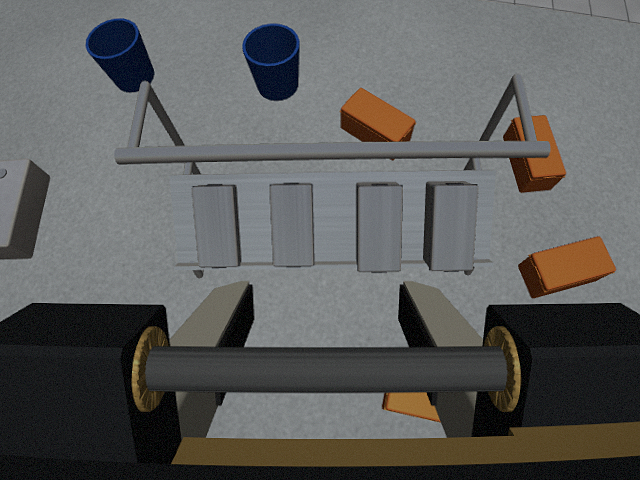

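Wrist view: the rack's boxes are left to right shallow (217,226), shallow (292,225), deep (379,227), deep (450,227). Orange look-alikes lie outside the rack; the rail is at row 150, clear of the lids. I'll take deep (379,227), the steel one under the rail. Now I'll fit the box rows and approach.

```bash
cat > fit.py <<'E'
from h import *
from scipy.optimize import least_squares
E_=lambda yaw:R.from_euler('ZY',[yaw,-35],degrees=True).as_matrix()   # cols: e, v, n
def pts(q):
    ox,oy,h,yaw,e0=q[:5]; M=E_(yaw); out=[]
    for i,(v,H) in enumerate(zip(q[5:],HS)):
        for a,b in((.04,.02),(.04,-.02),(-.04,-.02),(-.04,.02)): out.append([ox,oy,h]+M@[e0+a,v,H])
    return np.array(out)
E
python3 - <<'E'
import fit; from fit import *
np.set_printoptions(precision=4,suppress=True)
d=np.load('w1.npz'); w=snapshot('wrist'); T=d['T']
# corners ordered: far-left(+v,+e), far-right, near-right, near-left
C=[[(194,185),(236,185),(239,265),(198,267)],[(271,184),(312,184),(313,264),(274,266)],[(357,184),(402,184),(400,271),(358,271)],[(426,184),(476,184),(472,271),(431,271)]]
fit.HS=[.02,.02,.04,.04]; obs=np.array(C,float).reshape(-1,2)
# refine on grey image
g=cv2.cvtColor(d['img'],cv2.COLOR_RGB2GRAY); 
f=lambda q:np.r_[(np.array([proj(w,X,T) for X in pts(q)])-obs).ravel(),(q[4])*1e3*0]
q0=np.r_[.55,-.211,.062,9,-.01,.11,.038,-.038,-.11]
# e0 degenerate with ox/h -> fix ox,oy by prior on rail midpoint
def F(q):
    r=f(q); m=q[:2]-.014*np.array([np.cos(np.radians(q[3])),np.sin(np.radians(q[3]))])
    return np.r_[r,(m-[.536,-.2135])/.004,(q[2]-.062)/.003]
s=least_squares(F,q0); print(s.x,np.abs(f(s.x)).reshape(-1,8).round(1)); np.save('q.npy',s.x)
G=least_squares(lambda q:np.r_[f(q),(q[:2]-s.x[:2])/.001],q0); print('h free',G.x)
M=E_(s.x[3]); O=s.x[:3]
for i,H in enumerate(fit.HS): print('lid centre',O+M@[s.x[4],s.x[5+i],H],'proj in w1')
print(M, 'down-tool target: grasp')
# hover for deep index 2: TCP 80 mm above underside, 8 mm down-slope
Tg=np.eye(4); Tg[:3,:3]=M@np.diag([1,-1,-1]); Tg[:3,3]=O+M@[s.x[4]-.006,s.x[7],.1]; print(Tg[:3,3]); plan(Tg,7)
E
```

```text
Traceback (most recent call last):
ValueError: cannot reshape array of size 33 into shape (8)
```

```bash
python3 - <<'E'
import fit; from fit import *
np.set_printoptions(precision=4,suppress=True)
d=np.load('w1.npz'); w=snapshot('wrist'); T=d['T']
C=[[(194,185),(236,185),(239,265),(198,267)],[(271,184),(312,184),(313,264),(274,266)],[(357,184),(402,184),(400,271),(358,271)],[(426,184),(476,184),(472,271),(431,271)]]
fit.HS=[.02,.02,.04,.04]; obs=np.array(C,float).reshape(-1,2)
f=lambda q:(np.array([proj(w,X,T) for X in pts(q)])-obs).ravel()
q0=np.r_[.55,-.211,.062,9,-.01,.11,.038,-.038,-.11]
def F(q):
    m=q[:2]-.014*np.array([np.cos(np.radians(q[3])),np.sin(np.radians(q[3]))])
    return np.r_[f(q),(m-[.536,-.2135])/.004,(q[2]-.062)/.003]
s=least_squares(F,q0); print(s.x,f(s.x).reshape(-1,8).round(1)); np.save('q.npy',s.x)
G=least_squares(lambda q:np.r_[f(q),(q[:2]-s.x[:2])/.001],q0); print('h free',G.x)
M=E_(s.x[3]); O=s.x[:3]
for i,H in enumerate(fit.HS): print('lid centre',O+M@[s.x[4],s.x[5+i],H])
Tg=np.eye(4); Tg[:3,:3]=M@np.diag([1,-1,-1]); Tg[:3,3]=O+M@[s.x[4]-.006,s.x[7],.1]; print(Tg[:3,3]); plan(Tg,7)
E
```

```text
[ 0.5503 -0.2111  0.0616  9.6154 -0.0135  0.1112  0.0381 -0.0425 -0.1079] [[ 19.6  -0.1 -22.4  -0.1 -19.1   1.2  21.9  -0.8]
 [ 20.1  -0.5 -20.9  -0.5 -19.    1.6  20.   -0.4]
 [ 22.8   0.7 -22.2   0.7 -21.4   0.   20.6   0. ]
 [ 27.5  -0.  -22.5  -0.  -23.2  -0.9  17.8  -0.9]]
h free [ 0.5503 -0.2111  0.0613  9.6144 -0.0134  0.1113  0.0381 -0.0425 -0.108 ]
lid centre [ 0.5095 -0.1052  0.0703]
lid centre [ 0.5217 -0.1773  0.0703]
lid centre [ 0.5238 -0.2586  0.0867]
lid centre [ 0.5348 -0.3231  0.0867]
[ 0.485  -0.2652  0.1324]
[-0.1, 0.0, -0.2, -2.8, 6.3, 21.9]
[-0.1, 0.0, -0.2, -2.8, 6.2, 21.9]
[-0.1, 0.0, -0.2, -2.8, 6.2, 21.9]
[-0.1, 0.0, -0.2, -2.8, 6.1, 21.9]
[-0.1, 0.0, -0.2, -2.9, 6.1, 22.0]
[-0.1, 0.0, -0.2, -2.9, 6.0, 22.0]
[-0.1, 0.0, -0.2, -2.9, 6.0, 22.0]
```

```bash
sed -i 's/e0+a,v,H/e0+a,v+b,H/' fit.py; python3 - <<'E'
import fit; from fit import *
np.set_printoptions(precision=4,suppress=True)
d=np.load('w1.npz'); w=snapshot('wrist'); T=d['T']
C=[[(194,185),(236,185),(239,265),(198,267)],[(271,184),(312,184),(313,264),(274,266)],[(357,184),(402,184),(400,271),(358,271)],[(426,184),(476,184),(472,271),(431,271)]]
fit.HS=[.02,.02,.04,.04]; obs=np.array(C,float).reshape(-1,2)
f=lambda q:(np.array([proj(w,X,T) for X in pts(q)])-obs).ravel()
q0=np.r_[.55,-.211,.062,9,-.01,.11,.038,-.038,-.11]
def F(q):
    m=q[:2]-.014*np.array([np.cos(np.radians(q[3])),np.sin(np.radians(q[3]))])
    return np.r_[f(q),(m-[.536,-.2135])/.004,(q[2]-.062)/.003]
s=least_squares(F,q0); print(s.x,f(s.x).reshape(-1,8).round(1)); np.save('q.npy',s.x)
G=least_squares(lambda q:np.r_[f(q),(q[:2]-s.x[:2])/.001],q0); print('h free',G.x)
M=E_(s.x[3]); O=s.x[:3]
for i,H in enumerate(fit.HS): print('lid centre',O+M@[s.x[4],s.x[5+i],H])
Tg=np.eye(4); Tg[:3,:3]=M@np.diag([1,-1,-1]); Tg[:3,3]=O+M@[s.x[4]-.006,s.x[7],.1]; print(Tg[:3,3]); plan(Tg,7)
E
```

```text
[ 0.5502 -0.2111  0.0617  9.606  -0.0134  0.1112  0.0381 -0.0425 -0.1079] [[-1.3  0.3 -1.4 -0.6  1.   1.1  1.9 -0.6]
 [-1.3 -0.2  0.4 -0.9  1.4  1.3 -0.5 -0.2]
 [ 0.2  1.   0.5  0.5  0.2 -0.2 -0.9  0.3]
 [ 5.1  0.2 -0.1 -0.2 -1.8 -1.2 -3.5 -0.6]]
h free [ 0.5502 -0.2111  0.0615  9.6054 -0.0134  0.1113  0.0381 -0.0425 -0.108 ]
lid centre [ 0.5094 -0.1052  0.0704]
lid centre [ 0.5216 -0.1773  0.0704]
lid centre [ 0.5238 -0.2586  0.0868]
lid centre [ 0.5347 -0.3232  0.0868]
[ 0.485  -0.2652  0.1325]
[-0.1, 0.0, -0.2, -2.8, 6.3, 21.9]
[-0.1, 0.0, -0.2, -2.8, 6.2, 21.9]
[-0.1, 0.0, -0.2, -2.8, 6.2, 21.9]
[-0.1, 0.0, -0.2, -2.8, 6.1, 21.9]
[-0.1, 0.0, -0.2, -2.9, 6.1, 21.9]
[-0.1, 0.0, -0.2, -2.9, 6.0, 21.9]
[-0.1, 0.0, -0.2, -2.9, 6.0, 21.9]
```

```bash
python3 -m pendant '[-0.1,0,-0.2,-2,6,22,0.3, -0.1,0,-0.2,-2,6,22,0.3, -0.1,0,-0.2,-2,6,22,0.3, -0.1,0,-0.2,-2,6,22,0.3, -0.1,0,-0.2,-2,6,22,0.3, -0.1,0,-0.2,-2,5.5,22,0.3, -0.1,0,-0.2,-2,5,22,0.3, 0,0,0,0,0,0,0.3]'
python3 - <<'E'
from h import *
from fit import E_
np.set_printoptions(precision=4,suppress=True)
q=np.load('q.npy'); M=E_(q[3]);O=q[:3]
T=tool(); w=snapshot('wrist'); np.savez('w2.npz',T=T,img=w['img'])
print('rot err',np.degrees(R.from_matrix(T[:3,:3].T@M@np.diag([1,-1,-1])).as_rotvec()),'rack frame tcp',M.T@(T[:3,3]-O))
img=w['img'].copy()
for i,H in((1,.02),(2,.04)):
  for a,b in((.04,.02),(.04,-.02),(-.04,-.02),(-.04,.02)):
    u=proj(w,O+M@[q[4]+a,q[5+i]+b,H],T); cv2.circle(img,tuple(int(x) for x in u),3,(255,0,0),1)
save('w2',img)
for l in cut_out('deep_a',w):
    c=max(cv2.findContours(l['mask'].astype(np.uint8),0,2)[0],key=cv2.contourArea); print(px(l),cv2.approxPolyDP(c,6,True)[:,0].tolist())
E
```

```text
time_s: 4.8
ee_pos: [0.49, -0.2611, 0.1334]
eef_rot: [0.95, 0.083, 0.298, -0.026]
wrist_force: [0.1, 0.5, 0.1]
width: 0.0604
gripper_force: 0.0
rot err [-0.1561  0.1341  0.285 ] rack frame tcp [-0.0143 -0.0392  0.0976]
[454.784 241.392] [[413, 184], [406, 280], [437, 287], [479, 327], [496, 192]]
[333.184 254.688] [[303, 181], [295, 187], [297, 325], [363, 328], [371, 188]]
[574.272 159.216] [[530, 140], [549, 200], [586, 198], [615, 179], [603, 141]]
[337.728  83.616] [[292, 76], [298, 99], [399, 97], [324, 47]]
[615.488 297.312] [[639, 278], [560, 303], [620, 302], [639, 313]]
```

View pics/w2.png

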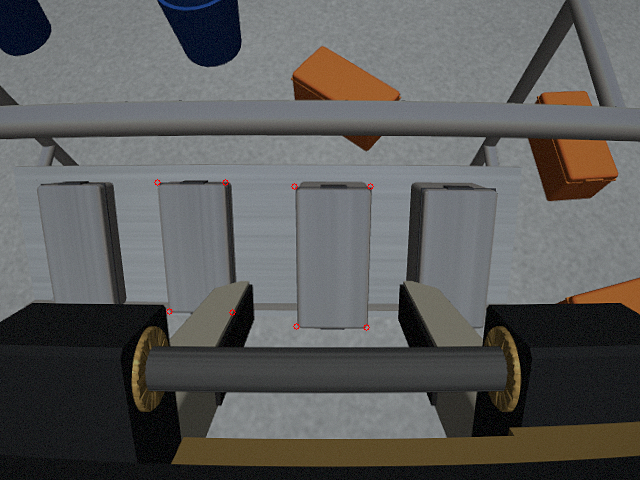

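Second view: the predicted corners (red) land on the lids of deep (333,255) and shallow (195,245) within ~2 px, so heights and places are confirmed. I'll narrow the fingers, centre and descend, stopping just short to check.

```bash
python3 -m pendant '[-0.1,0.1,0.3,1,3,0,0.1, 0,0,0,0,0,10,0.1, 0,0,0,0,0,20,0.1, 0,0,0,0,0,20,0.1, 0,0,0,0,0,18,0.1, 0,0,0,0,0,12,0.1, 0,0,0,0,0,7,0.1, 0,0,0,0,0,0,0.1]'
python3 - <<'E'
from h import *
from fit import E_
q=np.load('q.npy'); M=E_(q[3]);O=q[:3];T=tool()
print('rack tcp',(M.T@(T[:3,3]-O)).round(4), robot.read_state()['wrist_force'],robot.read_state()['width'])
E
```

```text
time_s: 5.7
ee_pos: [0.5409, -0.2556, 0.0645]
eef_rot: [0.95, 0.08, 0.3, -0.025]
wrist_force: [0.5, -0.3, -0.4]
width: 0.0515
gripper_force: 0.0
rack tcp [-0.0119 -0.0423  0.0118] [ 0.47311432 -0.30802096 -0.38666499] 0.05148283973454442
```

```bash
python3 -m pendant '[0,0,0,0,0,0,-0.3, 0,0,0,0,0,0,-0.3, 0,0,0,0,0,0,-0.3, 0,0,0,0,0,0,-0.3]'
```

```text
time_s: 6.1
ee_pos: [0.5408, -0.2561, 0.0655]
eef_rot: [0.95, 0.08, 0.301, -0.024]
wrist_force: [-5.3, -0.9, 6.3]
width: 0.0398
gripper_force: 30.0
```

```bash
python3 -m pendant '[0,0,0,0,0,-6,-0.3, 0,0,0,0,0,-14,-0.3, 0,0,0,-2,0,-25,-0.3, 0,0,0,-5,0,-35,-0.3, 0,0,0,-5,0,-40,-0.3, 0,0,0,-5,0,-35,-0.3, 0,0,0,0,0,-15,-0.3, 0,0,0,0,0,0,-0.3]'
python3 - <<'E'
from h import *
plan(pose([.509,.185,.32],100.5,0),16)
E
```

```text
time_s: 6.9
ee_pos: [0.43, -0.2749, 0.1958]
eef_rot: [0.95, 0.08, 0.301, -0.023]
wrist_force: [-0.5, -0.3, -3.4]
width: 0.0398
gripper_force: 30.0
[1.7, -1.7, -5.5, 12.4, -27.5, -0.9]
[1.7, -1.7, -5.5, 15.0, -26.2, -0.5]
[1.7, -1.7, -5.5, 17.4, -24.7, -0.2]
[1.7, -1.7, -5.5, 19.7, -22.9, -0.0]
[1.7, -1.7, -5.5, 21.8, -20.9, 0.0]
[1.7, -1.7, -5.5, 23.7, -18.7, -0.0]
[1.7, -1.7, -5.5, 25.3, -16.4, -0.2]
[1.7, -1.7, -5.5, 26.8, -13.9, -0.5]
[1.7, -1.7, -5.5, 28.0, -11.3, -1.0]
[1.7, -1.7, -5.5, 28.9, -8.6, -1.5]
[1.7, -1.7, -5.5, 29.5, -5.9, -2.1]
[1.7, -1.7, -5.5, 29.9, -3.1, -2.9]
[1.7, -1.7, -5.5, 30.0, -0.3, -3.7]
[1.7, -1.7, -5.5, 29.7, 2.4, -4.6]
[1.7, -1.7, -5.5, 29.2, 5.1, -5.6]
[1.7, -1.7, -5.5, 28.4, 7.6, -6.7]
```

```bash
python3 -m pendant '[0,0,0,0,0,-25,-0.3, 1.7,-1.7,-5.5,12.5,-27.5,-1,-0.3, 1.7,-1.7,-5.5,15,-26,-0.5,-0.3, 1.7,-1.7,-5.5,17.5,-24.5,0,-0.3, 1.7,-1.7,-5.5,19.5,-23,0,-0.3, 1.7,-1.7,-5.5,22,-21,0,-0.3, 1.7,-1.7,-5.5,23.5,-18.5,0,-0.3, 1.7,-1.7,-5.5,25.5,-16.5,0,-0.3]'; python3 -m pendant '[1.7,-1.7,-5.5,27,-14,0,-0.3, 1.7,-1.7,-5.5,28,-11.5,0,-0.3, 1.7,-1.7,-5.5,29,-8.5,0,-0.3, 1.7,-1.7,-5.5,29.5,-6,-1,-0.3, 1.7,-1.7,-5.5,30,-3,-1.5,-0.3, 1.7,-1.7,-5.5,30,-0.5,-2,-0.3, 1.7,-1.7,-5.5,29.5,2.5,-2,-0.3, 1.7,-1.7,-5.5,29,5,-2,-0.3]'; python3 -m pendant '[1.7,-1.7,-5.5,14,4,0,-0.3, 0,0,0,0,0,0,-0.3]'
python3 - <<'E'
from h import *
T=tool(); w=snapshot('wrist'); np.savez('w3.npz',T=T,img=w['img']); save('w3',w['img']); print(T.round(4),robot.read_state()['joint_pos'].round(2))
for n in('pan_top','pointer','index'): print(n,[(px(l).round(1),round(l['conf'],2)) for l in landmark_of(n,w)])
plan(pose([.509,.185,.30],100.5,0),3)
E
```

```text
time_s: 7.7
ee_pos: [0.4513, -0.0738, 0.2682]
eef_rot: [0.888, 0.422, 0.183, -0.013]
wrist_force: [1.1, -0.6, -2.3]
width: 0.0397
gripper_force: 30.0
time_s: 8.5
ee_pos: [0.4922, 0.1585, 0.316]
eef_rot: [0.673, 0.739, 0.02, 0.003]
wrist_force: [0.1, -0.1, -2.9]
width: 0.0398
gripper_force: 30.0
time_s: 8.7
ee_pos: [0.4951, 0.1734, 0.3158]
eef_rot: [0.637, 0.771, -0.0, 0.004]
wrist_force: [0.4, -0.0, -2.8]
width: 0.04
gripper_force: 30.0
[[-0.1895  0.9819  0.0058  0.4951]
 [ 0.9819  0.1895 -0.0059  0.1734]
 [-0.0069  0.0045 -1.      0.3158]
 [ 0.      0.      0.      1.    ]] [ 0.25  0.22  1.59 -0.01  1.33  0.06]
pan_top [(array([340.8, 140.7]), 0.7)]
pointer []
index []
[0.1, 0.1, -0.0, 4.0, 5.5, 5.6]
[0.1, 0.1, -0.0, 4.0, 5.5, 5.6]
[0.1, 0.1, -0.0, 4.0, 5.5, 5.6]
```

View pics/w3.png

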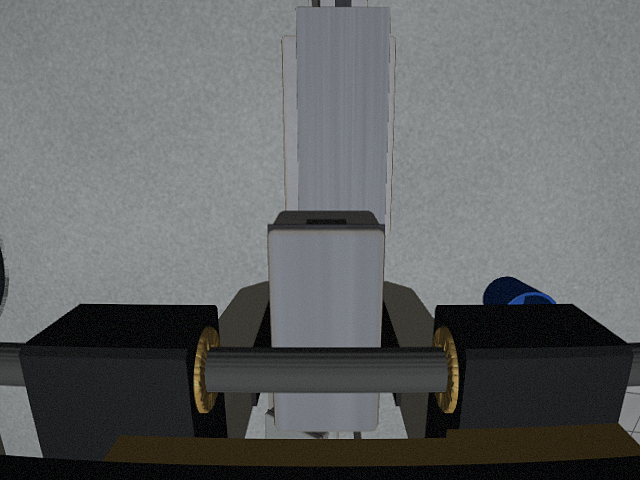

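Wrist view: the deep box is held square at (325,290). The pan lies ahead, its +y end edge at row 7 from column 297 to 390, sides ≈ columns 297 and 388 at row 205, and the mast is just out of view at the top.

```bash
python3 - <<'E'
from h import *
d=np.load('w3.npz'); w=snapshot('wrist'); T=d['T']
a,b,c,e=[onz(ray(w,p,T),.14)[:2] for p in((297,7),(390,8),(297,205),(387,205))]
print(a,b,c,e,np.linalg.norm(a-b),np.linalg.norm(c-e))
y=((a+b)-(c+e))/2; y/=np.linalg.norm(y); yaw=np.degrees(np.arctan2(-y[0],y[1])); y2=(b-a); print('yaw',yaw, np.degrees(np.arctan2(y2[1],y2[0])))
ctr=(a+b)/2-.1*y; print('centre',ctr)
tgt=ctr-.046*y; print('deep spot',tgt)
# underside of the held box: lid far corners give size -> n below tcp ~12mm
plan(pose([*tgt,.22],90+yaw,0),5)
E
```

```text
[0.44484224 0.3252201 ] [0.51235013 0.33793675] [0.47107661 0.17938433] [0.54245484 0.19319203] 0.06869518925949748 0.07270147036084512
yaw 10.972628855265839 10.667952989027235
centre [0.49763019 0.23340661]
deep spot [0.50638583 0.18824757]
[0.1, 0.1, -0.1, 3.3, 2.8, 19.4]
[0.1, 0.1, -0.1, 3.3, 2.8, 19.4]
[0.1, 0.1, -0.1, 3.2, 2.9, 19.4]
[0.1, 0.1, -0.1, 3.2, 2.9, 19.4]
[0.1, 0.1, -0.1, 3.2, 2.9, 19.4]
```

```bash
python3 -m pendant '[0.1,0.1,-0.1,3,3,20,-0.3, 0.1,0.1,-0.1,3,3,25,-0.3, 0.1,0.1,-0.1,3,3,25,-0.3, 0.1,0.1,-0.1,3,3,25,-0.3, 0.1,0.1,-0.1,4,2,22,-0.3, 0,0,0,0,0,15,-0.3, 0,0,0,0,0,10,-0.3, 0,0,0,0,0,0,-0.3]'
python3 - <<'E'
from h import *
T=tool(); print(T[:3,3]); plan(pose([.5064,.1882,.128],101,0),1)
E
```

```text
time_s: 9.75
ee_pos: [0.5058, 0.1881, 0.1746]
eef_rot: [0.636, 0.772, -0.001, -0.002]
wrist_force: [-0.8, 0.1, -2.9]
width: 0.0397
gripper_force: 30.0
[0.50583414 0.188079   0.17464933]
[-0.2, -0.1, 0.0, -0.1, 0.7, 46.6]
```

```bash
python3 -m pendant '[-0.2,-0.1,0,0,0,8,-0.3, 0,0,0,0,0.7,6,-0.3, 0,0,0,0,0,4,-0.3, 0,0,0,0,0,3,-0.3, 0,0,0,0,0,3,-0.3, 0,0,0,0,0,3,-0.3, 0,0,0,0,0,3,-0.3, 0,0,0,0,0,0,-0.3]'; python3 -m pendant '[0,0,0,0,0,3,-0.3, 0,0,0,0,0,3,-0.3, 0,0,0,0,0,3,-0.3, 0,0,0,0,0,3,-0.3, 0,0,0,0,0,0,-0.3]'
```

```text
time_s: 10.55
ee_pos: [0.507, 0.1889, 0.1452]
eef_rot: [0.636, 0.772, 0.001, 0.001]
wrist_force: [0.2, 0.2, -1.9]
width: 0.0395
gripper_force: 30.0
time_s: 11.05
ee_pos: [0.5071, 0.1889, 0.1332]
eef_rot: [0.636, 0.772, 0.001, 0.001]
wrist_force: [1.0, 0.0, 0.2]
width: 0.04
gripper_force: 30.0
```

```bash
python3 -m pendant '[0,0,0,0,0,2,-0.3, 0,0,0,0,0,2,-0.3, 0,0,0,0,0,0,-0.3, 0,0,0,0,0,0,-0.3]'; python3 -m pendant '[0,0,0,0,0,0,0.1, 0,0,0,0,0,0,0.1, 0,0,0,0,0,0,0.1, 0,0,0,0,0,0,0.15]'; python3 -m pendant '[0,0,0,0,0,-6,0.15, 0,0,0,0,0,-12,0.15, 0,0,0,0,0,-25,0.15, 0,0,0,0,0,-30,0.15, 0,0,0,0,0,-30,0.15, 0,0,0,0,0,-40,0.15, 0,0,0,0,0,-10,0.15, 0,0,0,0,0,0,0.15]'
python3 - <<'E'
from h import *
s=snapshot('scene')
a=cv2.resize(s['img'][160:240,340:480],(800,457),interpolation=cv2.INTER_CUBIC); save('crop2',a)
for n in('pointer','index','pan_top','deep_a'): print(n,[(px(l).round(1),round(l['conf'],2)) for l in landmark_of(n,s)][:8])
q=np.load('q.npy')
import fit; M=fit.E_(q[3]); 
Tg=np.eye(4); Tg[:3,:3]=M@np.diag([1,-1,-1]); Tg[:3,3]=q[:3]+M@[q[4],.0381,.15]; print(Tg[:3,3]); plan(Tg,16)
E
```

```text
time_s: 11.45
ee_pos: [0.5071, 0.1889, 0.1296]
eef_rot: [0.636, 0.772, 0.001, 0.001]
wrist_force: [0.1, -0.5, -0.2]
width: 0.04
gripper_force: 30.0
time_s: 11.85
ee_pos: [0.5071, 0.1889, 0.1296]
eef_rot: [0.636, 0.772, 0.001, 0.001]
wrist_force: [-0.4, 0.0, -0.8]
width: 0.0533
gripper_force: 0.0
time_s: 12.65
ee_pos: [0.5073, 0.189, 0.2847]
eef_rot: [0.636, 0.772, 0.002, 0.002]
wrist_force: [-0.4, -0.3, -0.2]
width: 0.0532
gripper_force: 0.0
pointer [(array([449.6, 196.3]), 0.69)]
index [(array([448.9, 203.5]), 0.59)]
pan_top [(array([394.2, 205.4]), 0.93)]
deep_a [(array([112.2, 271. ]), 0.92), (array([109.3, 309.6]), 0.83), (array([183.9, 225.6]), 0.79), (array([376.2, 207.4]), 0.67), (array([196.1, 310.9]), 0.58)]
[ 0.44812621 -0.18973045  0.1768614 ]
[-1.7, 1.7, 5.5, -22.5, -8.1, 6.5]
[-1.7, 1.7, 5.5, -23.4, -6.1, 5.6]
[-1.7, 1.7, 5.5, -24.0, -4.0, 4.8]
[-1.7, 1.7, 5.5, -24.4, -1.7, 4.0]
[-1.7, 1.7, 5.5, -24.6, 0.5, 3.2]
[-1.7, 1.7, 5.5, -24.5, 2.8, 2.6]
[-1.7, 1.7, 5.5, -24.2, 5.1, 1.9]
[-1.7, 1.7, 5.5, -23.7, 7.3, 1.4]
[-1.7, 1.7, 5.5, -22.9, 9.5, 1.0]
[-1.7, 1.7, 5.5, -21.9, 11.7, 0.7]
[-1.7, 1.7, 5.5, -20.7, 13.7, 0.4]
[-1.7, 1.7, 5.5, -19.3, 15.6, 0.3]
[-1.7, 1.7, 5.5, -17.7, 17.4, 0.2]
[-1.7, 1.7, 5.5, -15.9, 19.0, 0.3]
[-1.7, 1.7, 5.5, -14.0, 20.4, 0.4]
[-1.7, 1.7, 5.5, -12.0, 21.7, 0.7]
```

View pics/crop2.png

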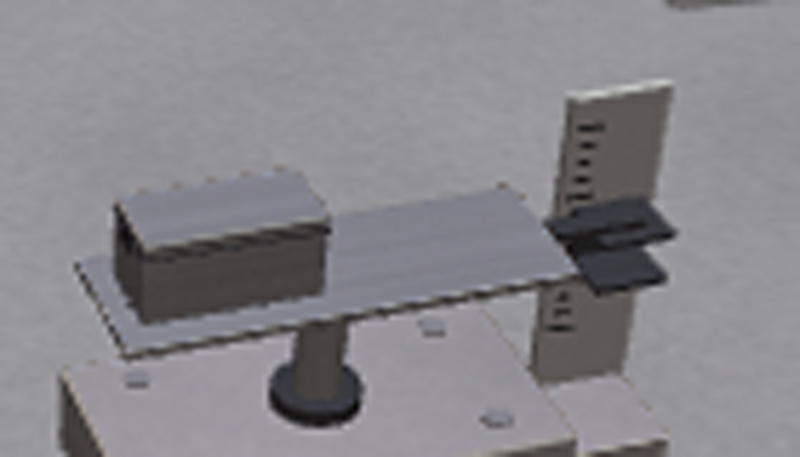

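Crop: the deep box lies flat on the pan and the pointer is now about level with the upper fork arm (scene ≈ (449,197)). So more weight is needed, and a shallow box is part of any fitting sum (36 or 48 mm). I'll fetch shallow (292,225 in w1), at v=+38 mm.

```bash
python3 -m pendant '[0,0,0,0,0,-30,0.15, -1.7,1.7,5.5,-22.5,-8,6.5,0.15, -1.7,1.7,5.5,-23.5,-6,5.5,0.15, -1.7,1.7,5.5,-24,-4,5,0.15, -1.7,1.7,5.5,-24.5,-1.5,4,0.15, -1.7,1.7,5.5,-24.5,0.5,3,0.15, -1.7,1.7,5.5,-24.5,3,2.5,0.15, -1.7,1.7,5.5,-24,5,2,0.15]'; python3 -m pendant '[-1.7,1.7,5.5,-23.5,7.5,1.5,0.15, -1.7,1.7,5.5,-23,9.5,1,0.15, -1.7,1.7,5.5,-22,11.5,0.5,0.15, -1.7,1.7,5.5,-20.5,13.5,0.5,0.15, -1.7,1.7,5.5,-19.5,15.5,0.5,0.15, -1.7,1.7,5.5,-17.5,17.5,0,0.15, -1.7,1.7,5.5,-16,19,0.5,0.15, -1.7,1.7,5.5,-14,20.5,0.5,0.15]'; python3 -m pendant '[-1.7,1.7,5.5,-12,21.5,0.5,0.15, 0,0,0,0,0,0,0.15]'
cat > near.py <<'E'
from h import *
import fit,sys
from fit import E_
np.set_printoptions(precision=4,suppress=True)
# names/heights/initial v via argv: v H ; shows predicted lid outline, prints rows to go to hover n
v,H,n=map(float,sys.argv[1:4]); tag=sys.argv[4]
q=np.load('q.npy'); M=E_(q[3]);O=q[:3]; T=tool(); w=snapshot('wrist'); img=w['img'].copy()
print('tcp rack',M.T@(T[:3,3]-O))
for a,b in((.04,.02),(.04,-.02),(-.04,-.02),(-.04,.02)):
    u=proj(w,O+M@[q[4]+a,v+b,H],T); cv2.circle(img,tuple(int(x) for x in u),3,(255,0,0),1); print(u)
save(tag,img)
for l in cut_out('shallow_a',w):
    c=max(cv2.findContours(l['mask'].astype(np.uint8),0,2)[0],key=cv2.contourArea); print(px(l).round(1),cv2.approxPolyDP(c,6,True)[:,0].tolist())
Tg=np.eye(4); Tg[:3,:3]=M@np.diag([1,-1,-1]); Tg[:3,3]=O+M@[q[4],v,n]; plan(Tg,5)
E
python3 near.py .038 .02 .06 w4
```

```text
time_s: 13.7
ee_pos: [0.4815, 0.0224, 0.266]
eef_rot: [0.848, 0.51, 0.144, -0.014]
wrist_force: [0.0, -0.5, -0.8]
width: 0.0534
gripper_force: 0.0
time_s: 14.5
ee_pos: [0.4532, -0.1666, 0.2131]
eef_rot: [0.95, 0.131, 0.283, -0.028]
wrist_force: [-0.1, 0.5, -0.5]
width: 0.0535
gripper_force: 0.0
time_s: 14.7
ee_pos: [0.4491, -0.1904, 0.2059]
eef_rot: [0.951, 0.081, 0.297, -0.029]
wrist_force: [0.0, 0.2, -0.7]
width: 0.0535
gripper_force: 0.0
tcp rack [0.0039 0.0372 0.1734]
[299.8835 194.6831]
[353.2323 194.6886]
[351.7561 294.7495]
[301.5488 294.6277]
[230.6 241.4] [[203, 196], [209, 293], [258, 284], [255, 195]]
[324.3 242.9] [[300, 194], [300, 292], [346, 295], [351, 195]]
[-0.1, 0.1, 0.1, -3.6, 0.3, 22.8]
[-0.1, 0.1, 0.1, -3.7, 0.3, 22.7]
[-0.1, 0.1, 0.1, -3.7, 0.2, 22.7]
[-0.1, 0.1, 0.1, -3.7, 0.2, 22.7]
[-0.1, 0.1, 0.1, -3.7, 0.2, 22.7]
```

```bash
python3 -m pendant '[-0.1,0.1,0.1,-3.7,0,22,0.12, -0.1,0.1,0.1,-3.7,0,25,0.12, -0.1,0.1,0.1,-3.7,0,25,0.12, -0.1,0.1,0.1,-3.7,0,25,0.12, -0.1,0.1,0.1,-3,0,25,0.12, 0,0,0,0,0,20,0.12, 0,0,0,0,0,10,0.12, 0,0,0,0,0,0,0.12]'; python3 near.py .039 .02 .007 w5 | sed -n '1p;$p'
```

```text
time_s: 15.6
ee_pos: [0.5223, -0.1748, 0.0721]
eef_rot: [0.95, 0.079, 0.301, -0.027]
wrist_force: [0.1, -0.0, 0.6]
width: 0.0522
gripper_force: 0.0
tcp rack [-0.0116  0.0405  0.0208]
[-0.0, -0.1, -0.0, -0.4, 0.1, 3.0]
```

```bash
python3 -m pendant '[0,0,0,-1.5,1.2,5,0.12, 0,0,0,0,0,5,0.12, 0,0,0,0,0,4,0.12, 0,0,0,0,0,0,0.12]'; python3 near.py .039 .02 .007 w6 | sed -n '1p;$p'; python3 -m pendant '[0,0,0,0,0,0,-0.3, 0,0,0,0,0,0,-0.3, 0,0,0,0,0,0,-0.3, 0,0,0,0,0,0,-0.3]'
```

```text
time_s: 16.1
ee_pos: [0.5288, -0.1763, 0.0603]
eef_rot: [0.95, 0.078, 0.302, -0.026]
wrist_force: [-0.7, -0.1, 0.2]
width: 0.0519
gripper_force: 0.0
tcp rack [-0.0133  0.0379  0.0076]
[-0.0, -0.1, -0.0, -0.1, -0.2, 0.2]
time_s: 16.6
ee_pos: [0.5287, -0.1763, 0.0608]
eef_rot: [0.95, 0.078, 0.302, -0.026]
wrist_force: [-1.2, 0.2, 2.5]
width: 0.0397
gripper_force: 30.0
```

```bash
python3 -m pendant '[0,0,0,0,0,-6,-0.3, 0,0,0,0,0,-14,-0.3, 0,0,0,-2,0,-25,-0.3, 0,0,0,-5,0,-35,-0.3, 0,0,0,-5,0,-40,-0.3, 0,0,0,-5,0,-40,-0.3, 0,0,0,0,0,-30,-0.3, 0,0,0,0,0,0,-0.3]'
python3 - <<'E'
from h import *
plan(pose([.4888,.2786,.26],101,0),16)
E
```

```text
time_s: 17.4
ee_pos: [0.406, -0.1983, 0.2086]
eef_rot: [0.95, 0.078, 0.303, -0.024]
wrist_force: [0.6, -0.1, -1.7]
width: 0.0398
gripper_force: 30.0
[1.8, -1.7, -5.5, 10.0, -28.6, 3.1]
[1.8, -1.7, -5.5, 12.8, -27.4, 3.6]
[1.8, -1.7, -5.5, 15.5, -25.9, 4.0]
[1.8, -1.7, -5.5, 18.0, -24.1, 4.3]
[1.8, -1.7, -5.5, 20.4, -22.2, 4.4]
[1.8, -1.7, -5.5, 22.5, -19.9, 4.4]
[1.8, -1.7, -5.5, 24.5, -17.5, 4.3]
[1.8, -1.7, -5.5, 26.2, -15.0, 4.1]
[1.8, -1.7, -5.5, 27.6, -12.2, 3.7]
[1.8, -1.7, -5.5, 28.8, -9.4, 3.2]
[1.8, -1.7, -5.5, 29.6, -6.5, 2.6]
[1.8, -1.7, -5.5, 30.2, -3.6, 1.8]
[1.8, -1.7, -5.5, 30.4, -0.6, 1.0]
[1.8, -1.7, -5.5, 30.3, 2.4, 0.0]
[1.8, -1.7, -5.5, 29.9, 5.3, -1.0]
[1.8, -1.7, -5.5, 29.3, 8.1, -2.1]
```

```bash
python3 -m pendant '[0,0,0,0,0,-25,-0.3, 1.8,-1.7,-5.5,10,-28.5,3,-0.3, 1.8,-1.7,-5.5,13,-27.5,3.5,-0.3, 1.8,-1.7,-5.5,15.5,-26,4,-0.3, 1.8,-1.7,-5.5,18,-24,4.5,-0.3, 1.8,-1.7,-5.5,20.5,-22,4.5,-0.3, 1.8,-1.7,-5.5,22.5,-20,4.5,-0.3, 1.8,-1.7,-5.5,24.5,-17.5,4.5,-0.3]'; python3 -m pendant '[1.8,-1.7,-5.5,26,-15,4,-0.3, 1.8,-1.7,-5.5,27.5,-12,3.5,-0.3, 1.8,-1.7,-5.5,29,-9.5,3,-0.3, 1.8,-1.7,-5.5,29.5,-6.5,2.5,-0.3, 1.8,-1.7,-5.5,30,-3.5,2,-0.3, 1.8,-1.7,-5.5,30.5,-0.5,1,-0.3, 1.8,-1.7,-5.5,30.5,2.5,0,-0.3, 1.8,-1.7,-5.5,30,5.5,-1,-0.3]';  python3 -m pendant '[1.8,-1.7,-5.5,29,8,-2,-0.3, 0,0,0,0,0,0,-0.3]'
python3 - <<'E'
from h import *
T=tool(); print(T[:3,3]); plan(pose([.4888,.2786,.16],101,0),5)
w=snapshot('wrist'); np.savez('w7.npz',T=T,img=w['img']); save('w7',w['img'])
for n in('pan_top','pointer','index'): print(n,[(px(l).round(1),round(l['conf'],2)) for l in landmark_of(n,w)])
E
```

```text
time_s: 18.2
ee_pos: [0.4291, 0.0108, 0.2493]
eef_rot: [0.888, 0.422, 0.185, -0.02]
wrist_force: [0.6, -0.5, -1.9]
width: 0.0397
gripper_force: 30.0
time_s: 19.0
ee_pos: [0.4709, 0.2493, 0.277]
eef_rot: [0.671, 0.741, 0.022, -0.009]
wrist_force: [0.6, -0.2, -1.1]
width: 0.04
gripper_force: 30.0
time_s: 19.2
ee_pos: [0.4764, 0.2806, 0.2801]
eef_rot: [0.634, 0.773, 0.001, -0.008]
wrist_force: [-0.2, -0.1, -1.9]
width: 0.0399
gripper_force: 30.0
[0.47642281 0.28055622 0.280063  ]
[-0.1, -0.2, 0.1, -1.2, 2.6, 24.0]
[-0.1, -0.2, 0.1, -1.1, 2.5, 24.0]
[-0.1, -0.2, 0.1, -1.1, 2.5, 24.0]
[-0.1, -0.2, 0.1, -1.0, 2.4, 24.0]
[-0.1, -0.2, 0.1, -0.9, 2.4, 24.0]
pan_top []
pointer [(array([344.6, 106. ]), 0.78)]
index [(array([342.5, 109.7]), 0.93)]
```

View pics/w7.png

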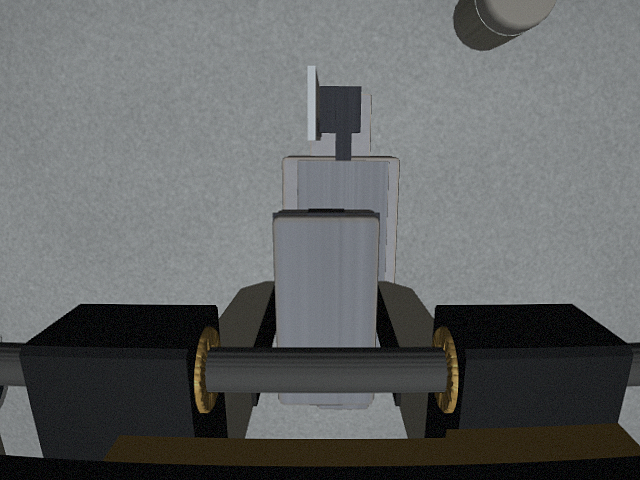

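Wrist view: the shallow box is held square at (325,300), and the fork arms at (342,108) are centred on the pointer tip. The bottle at (515,20) is clear. Lowering.

```bash
python3 -m pendant '[-0.1,-0.2,0.1,-1,2.5,24,-0.3, -0.1,-0.2,0.1,-1,2.5,24,-0.3, -0.1,-0.2,0.1,-1,2.5,24,-0.3, -0.1,-0.2,0.1,-1,2.5,24,-0.3, -0.1,-0.2,0.1,-1,2.5,24,-0.3, 0,0,0,0,0,12,-0.3, 0,0,0,0,0,8,-0.3, 0,0,0,0,0,0,-0.3]'; python3 -c "
from h import *
print(tool()[:3,3]); plan(pose([.4888,.2786,.112],101,0),1)"
```

```text
time_s: 20.2
ee_pos: [0.4889, 0.2743, 0.1414]
eef_rot: [0.641, 0.768, -0.001, 0.002]
wrist_force: [0.3, -0.3, -0.7]
width: 0.0397
gripper_force: 30.0
[0.48886605 0.27432417 0.14143725]
[0.1, 0.2, -0.7, 4.3, 0.7, 29.4]
```

```bash
python3 -m pendant '[0.1,0.2,-0.7,4,0.7,5,-0.3, 0,0,0,0,0,4,-0.3, 0,0,0,0,0,3,-0.3, 0,0,0,0,0,3,-0.3, 0,0,0,0,0,3,-0.3, 0,0,0,0,0,2,-0.3, 0,0,0,0,0,2,-0.3, 0,0,0,0,0,0,-0.3]'; python3 -m pendant '[0,0,0,0,0,2,-0.3, 0,0,0,0,0,2,-0.3, 0,0,0,0,0,2,-0.3, 0,0,0,0,0,1,-0.3, 0,0,0,0,0,0,-0.3, 0,0,0,0,0,0,-0.3]'
```

```text
time_s: 21.0
ee_pos: [0.489, 0.2787, 0.1195]
eef_rot: [0.636, 0.772, -0.0, 0.0]
wrist_force: [0.3, -0.6, -1.6]
width: 0.0393
gripper_force: 30.0
time_s: 21.6
ee_pos: [0.4892, 0.2788, 0.1128]
eef_rot: [0.636, 0.772, 0.0, 0.0]
wrist_force: [-0.6, 0.3, -0.0]
width: 0.0398
gripper_force: 30.0
```

```bash
python3 -m pendant '[0,0,0,0,0,0,0.1, 0,0,0,0,0,0,0.1, 0,0,0,0,0,0,0.1, 0,0,0,0,0,0,0.12]'; python3 -m pendant '[0,0,0,0,0,-6,0.12, 0,0,0,0,0,-12,0.12, 0,0,0,0,0,-25,0.12, 0,0,0,0,0,-30,0.12, 0,0,0,0,0,-40,0.12, 0,0,0,0,0,-40,0.12, 0,0,0,0,0,-30,0.12, 0,0,0,0,0,0,0.12]'
python3 - <<'E'
from h import *
s=snapshot('scene');w=snapshot('wrist');d=np.load('w7.npz')
print('bottle top',onz(ray(w,(520,5),d['T']),.13))
b=[l for l in landmark_of('bottle',s)][0]; print('bottle foot',onz(ray(s,px(b)),0))
a=cv2.resize(s['img'][160:240,340:480],(800,457),interpolation=cv2.INTER_CUBIC); save('crop3',a)
for n in('pointer','index'): print(n,[(px(l).round(1),round(l['conf'],2)) for l in landmark_of(n,s)][:3])
plan(pose([.455,.475,.27],101,-40),10)
E
```

```text
time_s: 22.0
ee_pos: [0.4891, 0.2788, 0.1128]
eef_rot: [0.636, 0.772, 0.0, 0.0]
wrist_force: [0.3, 0.1, 0.1]
width: 0.0519
gripper_force: 0.0
time_s: 22.8
ee_pos: [0.4903, 0.2795, 0.3012]
eef_rot: [0.636, 0.772, 0.004, 0.002]
wrist_force: [0.0, 0.9, -0.1]
width: 0.0522
gripper_force: 0.0
bottle top [0.57667209 0.46333984 0.13      ]
bottle foot [0.59237941 0.48644662 0.        ]
pointer [(array([446.1, 199.5]), 0.68), (array([412.7, 205.8]), 0.24)]
index [(array([448. , 203.4]), 0.59)]
[-0.0, -4.0, 0.0, 19.9, 0.5, 2.5]
[-0.0, -4.0, 0.0, 20.0, 0.5, 1.1]
[-0.0, -4.0, 0.0, 20.1, 0.5, -0.3]
[-0.0, -4.0, 0.0, 20.0, 0.5, -1.7]
[-0.0, -4.0, 0.0, 19.8, 0.5, -3.1]
[-0.0, -4.0, 0.0, 19.6, 0.5, -4.5]
[-0.0, -4.0, 0.0, 19.2, 0.5, -5.8]
[-0.0, -4.0, 0.0, 18.7, 0.5, -7.2]
[-0.0, -4.0, 0.0, 18.2, 0.5, -8.5]
[-0.0, -4.0, 0.0, 17.6, 0.5, -9.7]
```

View pics/crop3.png

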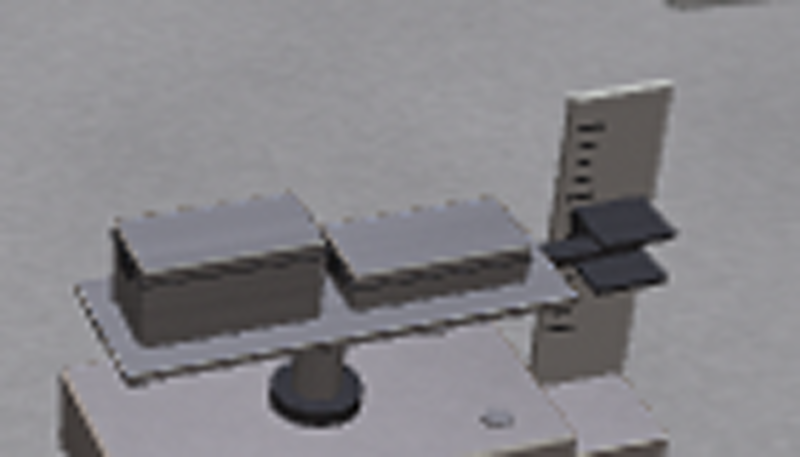

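Crop: both boxes lie flat, and the pointer at (560,250) now passes under the upper arm and above the lower one. I'll confirm with a close look from the fork's +y end.

```bash
python3 -m pendant '[0,-4,0,20,0.5,2.5,0.12, 0,-4,0,20,0.5,1,0.12, 0,-4,0,20,0.5,0,0.12, 0,-4,0,20,0.5,-2,0.12, 0,-4,0,20,0.5,-3,0.12, 0,-4,0,19.5,0.5,-4.5,0.12, 0,-4,0,19,0.5,-6,0.12, 0,-4,0,18.5,0.5,-7,0.12]'; python3 -m pendant '[0,-4,0,18,0.5,-8.5,0.12, 0,-4,0,17.5,0.5,-10,0.12, 0,-5,0,0,0,0,0.12, 0,0,0,0,0,0,0.12]'
python3 - <<'E'
from h import *
T=tool(); w=snapshot('wrist'); np.savez('w8.npz',T=T,img=w['img']); print(T[:3].round(3))
u=proj(w,[.4715,.369,.102],T); print('index expected at',u,[proj(w,[.4715,.369,z],T).round(1) for z in(.112,.092,.09)])
for n in('pointer','index'): print(n,[(px(l).round(1),round(l['conf'],2)) for l in landmark_of(n,w)][:3])
x,y=np.clip(u,[120,90],[520,390]).astype(int); c=w['img'][y-75:y+75,x-100:x+100]
save('w8',cv2.resize(c,(800,600),interpolation=cv2.INTER_CUBIC)); print(x-100,y-75)
E
```

```text
time_s: 23.85
ee_pos: [0.462, 0.4363, 0.2749]
eef_rot: [0.611, 0.742, -0.177, 0.214]
wrist_force: [-0.2, 1.1, 0.3]
width: 0.0521
gripper_force: 0.0
time_s: 24.25
ee_pos: [0.4547, 0.4756, 0.2677]
eef_rot: [0.585, 0.713, -0.246, 0.296]
wrist_force: [0.8, 0.2, -0.9]
width: 0.0521
gripper_force: 0.0
[[-0.139  0.981  0.135  0.455]
 [ 0.689  0.194 -0.698  0.476]
 [-0.711 -0.004 -0.703  0.268]]
index expected at [321.46817755 165.1115283 ] [array([321.4, 174.5]), array([321.6, 156. ]), array([321.6, 154.2])]
pointer []
index [(array([320.7, 161.3]), 0.62)]
221 90
```

View pics/w8.png

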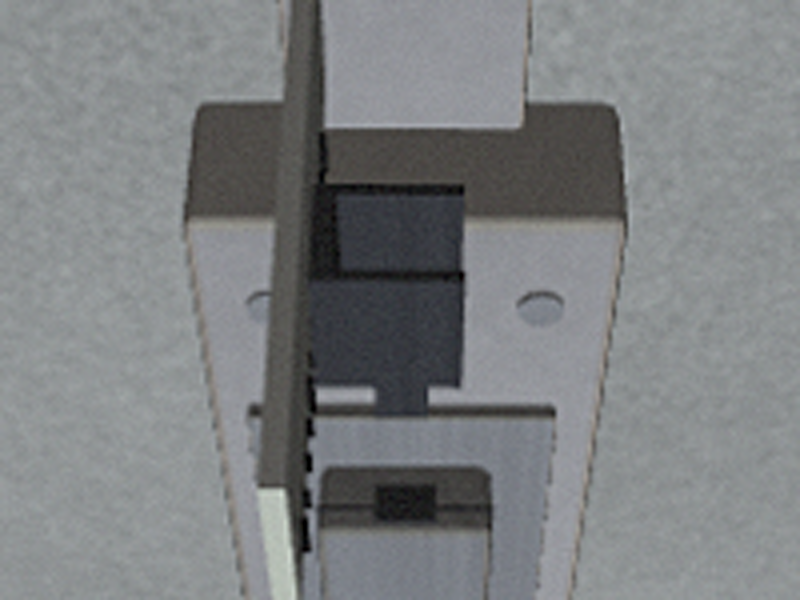

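Close view (inverted: world-up is image-down): lower arm's end edge is at crop row 190, upper arm's at row 273. The blade runs under the upper arm at (400,400), with the pan edge at row 408. Now the heights from these.

```bash
python3 - <<'E'
from h import *
np.set_printoptions(precision=4,suppress=True)
w=snapshot('wrist'); a=np.load('w7.npz')['T'];b=np.load('w8.npz')['T']
f=lambda c,r:(221+c/4,90+r/4)
y=np.array([-np.sin(np.radians(10.97)),np.cos(np.radians(10.97)),0]); x=np.array([y[1],-y[0],0]); C=np.array([.4976,.2334,0])
up,e=tri([ray(w,(361,87),a),ray(w,f(464,274),b)]); print('upper arm end corner',up,e,'pan xy',(up-C)@x,(up-C)@y)
up2,e=tri([ray(w,(361,133),a),ray(w,f(462,387),b)]); print('upper arm near corner',up2,e,(up2-C)@x,(up2-C)@y)
yend=(up-C)@y
def atplane(r,yy): o,d=r; return o+d*((yy-(o-C)@y)/(d@y))
for n,c in(('upper end top',(464,278)),('upper end bot',(464,269)),('lower end top',(464,196)),('lower end bot',(464,186))): print(n,atplane(ray(w,f(*c),b),yend)[2])
for n,c in(('pan end top',(480,416)),('pan end bottom',(480,405))): print(n,atplane(ray(w,f(*c),b),.100)[2])
E
```

```text
upper arm end corner [0.4806 0.3878 0.1095] 9.75821230024056e-05 pan xy 0.012640981768286735 0.15481182041594832
upper arm near corner [0.4875 0.3545 0.1111] 0.00015426312765062217 0.013152166695256571 0.12082161075865361
upper end top 0.11053815583363749
upper end bot 0.10820024860457314
lower end top 0.08856014996663983
lower end bot 0.08577146628951038
pan end top 0.10312233719630462
pan end bottom 0.10001539340139101
```

The fork gap is 88.5–108.5 mm (20 mm, as stated). The pan top is at 103–104 mm, so the 4 mm blade sits at ≈ 99–103.5 mm, inside with ≥ 5 mm to spare each way. Both boxes lie flat, and the other two are still on the rack. Handing in.

```bash
python3 -c "
from cell import robot
print(robot.sign_off())"
```

```text
the job is handed in; nothing more can be done
None
```

The job is handed in: one deep and one shallow box lie flat on the pan, and by my measurement the pointer rests between the fork arms with about 5 mm clear each way; the other two boxes stayed on the rack, and the robot did not touch the cups or the bottle.

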